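# Lift the draining basket of tomatoes out of its pan

## Robot

A 7-joint arm with a two-finger parallel gripper is mounted at the origin on a cart in front of the work surface, level with it; the furniture and walls round the work are solid. World frame = base frame: x ahead of the robot, y to its left, z up, the work surface at z = 0. Lengths are in m, angles in degrees, forces in N, time in s.
With the tool pointing down it reaches from about 0.425 to 0.825 m from the base axis. Payload 3.6 kg.
Tool frame: the origin (TCP) lies at the centre of the arm's flange, where the gripper is bolted on; the fingertips stand 173 mm ahead of it and the grasp point (between the pads) lies 155 mm ahead of it; z points along the fingers, y is the line along which they close (so a half turn about z gives the same grasp; the last joint's range is limited). The gripper opens to 85 mm and grips with 20 to 120 N. Pads are 22 mm wide; open, the fingers measure 114 mm over their backs; the gripper's body (76 mm by 85 mm) begins 54 mm behind the grasp point. The pads swing forward as they close: fully open they stand 13 mm farther back than shut.
Start: joints at [-68.841, 35.231, -0.722, 81.555, 0.464, 63.22, -2.315], TCP at [0.251, 0.6, 0.405] pointing down, gripper open.
Joint ranges: [-178.69, 178.69], [-17.37, 117.87], [-77.05, 75.6], [15.02, 138.74], [-78.02, 258.01], [0.78, 113.62], [-162.83, 162.83]. Speed limits (degrees/s): [159.86, 159.86, 180, 180, 180, 180, 180].

## Interface

Orientations are given as [roll, pitch, yaw] about the fixed x, y, z axes, in that order (R = Rz(yaw) Ry(pitch) Rx(roll)).
In Python, from bench import monitor, vision, finish_job gives the robot as it stands.
- The arm moves only by the tool jog_arm, never from a script. Its argument "increments" is a list of rows, each an object of numbers: "tx", "ty", "tz": the shift along the tool's x, y, z in m; "rx", "ry", "rz": the turn, a rotation vector about the tool's x, y, z in degrees; "jaw": the finger opening in m, from 0 to 0.0854. In form: [{"tx": .., "ty": .., "tz": .., "rx": .., "ry": .., "rz": .., "jaw": ..}, ...]. A call has 1 to 5 rows; each row shifts and turns the commanded pose from where the row before left it, along the tool's axes as they then stand; what a row does not reach is not made up. A row lasts 1/12 s, in which the tool goes at most 41.7 mm and 7.16 degrees, less where a joint would pass 70% of its speed; a pose out of reach is approached as far as the arm can. A call is refused whole if a number of a shift passes 0.0417 or a number of a turn 7.16, either way. A call with a gripper value outside its range is refused whole. The fingers move at their own pace and stop on an object; "squeeze" is the grip in N (left out, the last holds). Time passes only in rows, so rows that do not move let the fingers close. It gives the time, the measured TCP pose, the force, the opening and the grip force at its end, in the units of the state.
- monitor.get_obs(): the state, without advancing time (a new reading comes with each control period).
- vision.grab_frame(name): name is "side" or "top" or "wrist"; returns a dict with "color" (384x512x3 uint8, red, green, blue), "fx", "fy", "cx", "cy" (pixels), "R" (3x3) and "t" (3): a world point X has camera coordinates R X + t. Camera axes: x right, y down, z forward; pixel columns grow to the right and rows downward; lengths in m; the calibration is good to about 2 mm. A picture is of the moment at which its call begins. There is no depth.
- finish_job(): hands the job in; it is judged then, once.
The state is a dict: "t": time; "joint_positions": joint angles; "qvel": joint speeds; "effort": joint torques, N m; "tcp_pos": TCP position; "ee_rot": TCP orientation; "force": force on the tool from outside, world axes, zero at the start; "ft_torque": the same for the moment, N m; "gripper_width": finger opening in m; "finger_force": force on a finger pad.
Only numpy, scipy, OpenCV 4.12 (cv2) and the standard library are available. Lean on these libraries where they do the work, as an engineer would, in place of code of your own. Each camera call takes 0.05 s, during which the arm holds its last target. There are 200 camera calls.

## Task

The rinsed tomatoes stand in the wire basket in the steel drip pan. With the basket still standing in the pan, swing its folded handle all the way up, past upright, until it leans against its stops; then lift the basket by the black grip of that handle straight out of the pan, with all four tomatoes in it. Finish holding it by the grip, still and level, over the pan with its bottom at least four centimetres above the pan's rim, so that it can drip off; do not carry or drag the pan along, do not tip the basket, and leave everything else where it is.

Things in the scene. Friction and masses are not known exactly. Their poses are not given: they have to be found in the camera images.
- basket: Loose square basket of thin steel wire, 130x130 mm, 92 mm tall, open on top; 0.6 to 0.9 kg with its handle and the four tomatoes. It stands in the pan with 6 to 13 mm of play all round. Origin: centre of its underside; z up; its x axis runs along the handle's pivot axis, its y axis points to the side on which the handle lies folded.
- bail_hinge (a point): Point half-way between the handle's two pivots, fixed to the basket, 96 mm above the basket's origin.
- bail_grip (a point): Middle of the handle's grip: a black plastic sleeve, 14 mm across and 80 mm long, parallel to the basket's x axis, 120 mm from the pivot axis on a steel wire bail 143 mm wide. Folded down it is level with the pivots, 55 mm out from the basket's side and about 50 mm above the pan's rim, with free air all round it; the thing to take hold of.
- bail (a joint): Angle of the handle: 0 folded down level to the basket's y side, 1.57 upright, 1.75 leaning against the stops on the pivot plates, where it stays by its own weight (0.09 kg). It turns freely about the pivots, and falls back to 0 when let go short of upright.
- pan: Loose stainless drip pan, 162x176 mm over the rim, 50 mm tall, 142x156 mm inside, floor 3 mm thick, 0.6 kg; origin: centre of its underside, long side along its y. Its y lies along the basket's y within 0.03 rad. Behind the pan stands a lidded water bath (its black lid handle sticks out to x = 0.65 at z = 0.21), behind the bystanders at the right a half-metre tall oven with its front at x = 0.63.
- tomato_0_center (a point): Middle of a loose tomato in the basket, 57 mm across, 62 mm tall (1 of 4)
- tomato_1_center (a point): Middle of a loose tomato in the basket, 57 mm across, 62 mm tall (2 of 4)
- tomato_2_center (a point): Middle of a loose tomato in the basket, 57 mm across, 62 mm tall (3 of 4)
- tomato_3_center (a point): Middle of a loose tomato in the basket, 57 mm across, 62 mm tall (4 of 4)
- basket_middle (a point): Middle of the basket's inside, 35 mm above its origin.
- peeler: Bystander, to be left alone: vegetable peeler with a white handle, 170x25x18 mm, lying to the right of the pan; origin: centre of its underside.
- garlic: Bystander, to be left alone: garlic bulb, 53 mm across, right of the pan; origin: centre of its underside.
- lemon: Bystander, to be left alone: lemon, 71x53x51 mm, right of the pan; origin: centre of its underside.
- tub: Bystander, to be left alone: white plastic tub, 128x143x126 mm, at the left; origin: centre of its underside.
- nuts: Bystander, to be left alone: clear jar of nuts with a metal lid, 84 across, 105 mm tall, at the right; origin: centre of its underside.
- eggs: Bystander, to be left alone: closed egg box, 106x156x72 mm, at the right; origin: centre of its underside.
- onion: Bystander, to be left alone: onion, 82 across, 94 mm tall, at the right; origin: centre of its underside.
Not all that is in view belongs to the job. Leave any green look-alike of the part that bears tomato_3_center alone.

How it is judged (in metres and radians):
On the way, in this order (a step that is already met when the one before it is completed fails the run):
1. the handle leans against its stops while the basket stands in the pan (value of joint bail above 1.65 rad and z of basket in the frame of pan below 0.015 m), for 0.2 s.
2. the basket is lifted clear of the pan, level, by its handle (z of basket in the frame of pan above 0.085 m and horizontal distance between basket and pan below 0.06 m and angle between basket's own z axis and vertical below 0.15 rad), for 0.2 s.
At the end, for the whole second after the job is handed in: Fingers hold the raised handle (over 1.2 rad) within 50 mm of its grip's middle; basket underside over 35 mm above the pan's rim, within 60 mm of the pan's centre, tilt under 0.12 rad, slower than 0.03 m/s and 0.25 rad/s; pan on the worktop, not touching it; four tomatoes in the basket (z of basket in the frame of pan above 0.085 m and horizontal distance between basket and pan below 0.06 m and angle between basket's own z axis and vertical below 0.12 rad and linear speed of basket below 0.03 m/s and angular speed of basket below 0.25 rad/s and contact force between basket and pan below 0.2 N and contact force between the fingers and basket above 1.5 N and distance between the grasp point and bail_grip below 0.05 m and value of joint bail above 1.2 rad and height (world z) of pan below 0.01 m and distance between each of tomato_0_center, tomato_1_center, tomato_2_center, tomato_3_center and basket_middle below 0.085 m); the arm keeps its last pose, push and grip.
It fails at once if the basket tips by more than 0.4 rad (angle between basket's own z axis and vertical above 0.4 rad).
It fails at once if the pan is lifted by 20 mm or shifted by more than 50 mm (distance of pan from where it was at the start of the episode above 0.05 m or height (world z) of pan above 0.02 m).
It fails at once if a bystander is shifted by more than 30 mm (distance of any of peeler, garlic, lemon, tub, nuts, eggs, onion from where it was at the start of the episode above 0.03 m).
It also fails if it takes over 54 s, if anything falls off the work surface, if the arm or the gripper's body presses on something with over 40 N, if the wrist force passes 120 N, or if a joint passes its speed limit or range.

## Working session

There is one attempt and no reset: what is moved stays moved. The work goes in short steps, Python scripts to look and compute and a tool call to move; the robot and the scene stay as the last step left them, time stands still between calls to the robot, and variables do not carry over. Pictures are saved under pics/ and viewed, at most 10 in all, crops included, and the job is handed in when it is done.

Besides the shell and the picture viewer there is one more tool, called after ">>>" by a JSON object that holds its "method" and its "body". jog_arm: Moves the arm, as the interface text tells. Its arguments: {"type":"object","properties":{"increments":{"type":"array"},"squeeze":{"type":"number"}},"required":["increments"]}

```bash
mkdir -p pics; python3 - <<'E'
from bench import monitor, vision
import cv2,numpy as np,json
o=monitor.get_obs();print(o)
ims=[]
for n in("side","top"):
    f=vision.grab_frame(n);cv2.imwrite(f"pics/{n}0.png",f["color"][:,:,::-1])
    np.savez(f"pics/{n}0.npz",**f);print(n,f["fx"],f["cx"],f["cy"],np.round(f["R"],3).tolist(),np.round(f["t"],3).tolist())
E
```

```text
{'t': 0.0, 'joint_positions': array([-68.84175419,  35.29011886,  -0.72326217,  81.64276498,
         0.46398818,  63.21961308,  -2.3159596 ]), 'qvel': array([-0.02997683, -0.02366685,  0.01346413,  0.07867951, -0.05366179,
       -0.01928376,  0.0150766 ]), 'effort': array([-3.90846290e-04, -4.69202685e+01,  2.58690538e-01, -1.71034938e+01,
        9.80453391e-03,  9.43655876e-03, -5.40898483e-06]), 'tcp_pos': array([0.25045076, 0.59945855, 0.40351936]), 'ee_rot': array([-1.79850384e+02,  1.88692551e-03,  1.57326311e+02]), 'force': array([ 0.61040233, -1.30561192, -0.52925318]), 'ft_torque': array([-0.06408452, -0.01022056,  0.00677975]), 'finger_force': 0.0, 'gripper_width': 0.08578964480667435}
side 423.39919099048564 256.9729054222681 193.7046301233141 [[0.999, 0.049, 0.006], [0.031, -0.519, -0.854], [-0.039, 0.853, -0.52]] [-0.526, 0.055, 1.618]
top 486.8214410766249 260.1809014301764 187.32604806732672 [[0.222, -0.975, 0.003], [-0.8, -0.184, -0.572], [0.558, 0.125, -0.82]] [-0.103, 0.493, 1.77]
```

View pics/side0.png

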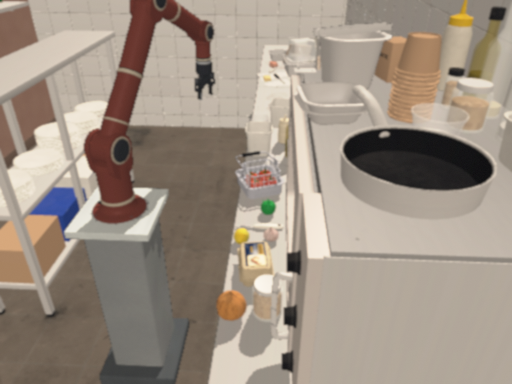

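View pics/top0.png

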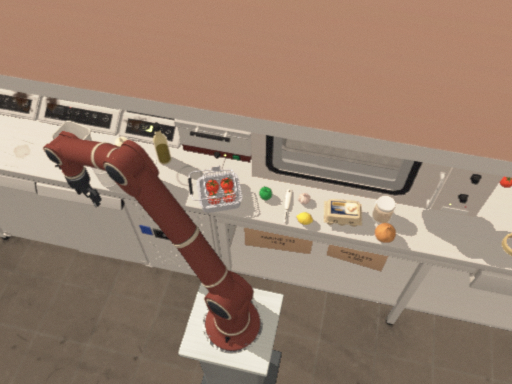

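Side view: basket with tomatoes at about (262,180), with a black bar at (248,154). Top view: basket at (220,188), black bar at (191,185) on its left (+y). The green look-alike is at (268,207) in the side view and (265,193) in the top view. Next, an enlarged crop of both.

```bash
python3 - <<'E'
import cv2,numpy as np
a=cv2.imread("pics/side0.png")[140:215,222:297];b=cv2.imread("pics/top0.png")[155:220,165:265]
a=cv2.resize(a,None,fx=6,fy=6,interpolation=cv2.INTER_CUBIC)
b=cv2.resize(b,(350*100//100,228),interpolation=cv2.INTER_CUBIC)
b=cv2.resize(cv2.imread("pics/top0.png")[158:214,172:247-17],(58*6,56*6),interpolation=cv2.INTER_CUBIC)
b=cv2.resize(cv2.imread("pics/top0.png")[158:220,176:246],None,fx=5,fy=5,interpolation=cv2.INTER_CUBIC)
c=np.zeros((450,800,3),np.uint8);c[:,:450]=a;c[:310,450:800]=b
cv2.imwrite("pics/c0.png",c)
E
```

```text
(no output)
```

View pics/c0.png

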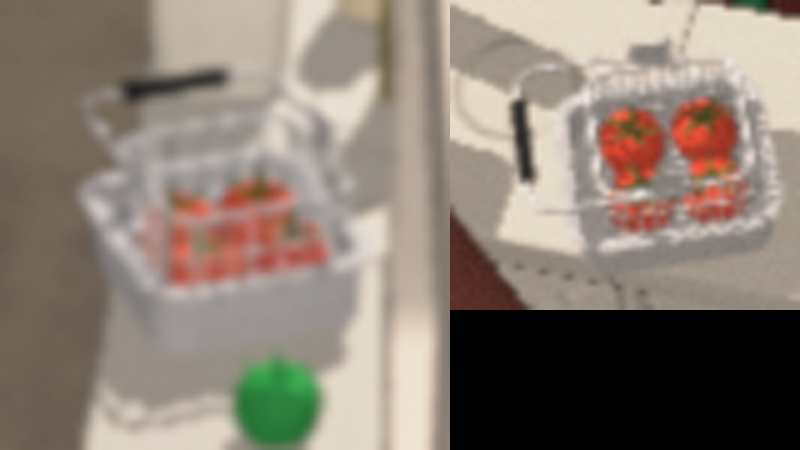

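```bash
cat > h.py <<'E'
import numpy as np
def ray(f,u,v):
    d=f["R"].T@np.array([(u-f["cx"])/f["fx"],(v-f["cy"])/f["fy"],1]);return -f["R"].T@f["t"],d
def onz(f,u,v,z):
    c,d=ray(f,u,v);return c+d*(z-c[2])/d[2]
def tri(*obs):
    A=0;b=0
    for f,u,v in obs:
        c,d=ray(f,u,v);d=d/np.linalg.norm(d);P=np.eye(3)-np.outer(d,d);A=A+P;b=b+P@c
    return np.linalg.solve(A,b)
E
python3 - <<'E'
from h import *
S=dict(np.load("pics/side0.npz"));T=dict(np.load("pics/top0.npz"))
print(*[onz(S,u,v,.099) for u,v in((242.8,155.0),(259.5,152.4))])
print(*[onz(T,u,v,.099) for u,v in((189.4,178),(191.2,193.8))])
print(tri((S,242.8,155.),(T,191.2,193.8)),tri((S,259.5,152.4),(T,189.4,178)))
E
```

```text
[0.45175389 0.28514071 0.099     ] [0.52120943 0.31466875 0.099     ]
[0.52197835 0.31425497 0.099     ] [0.44789272 0.28317168 0.099     ]
[0.45044179 0.28440082 0.09804767] [0.52139947 0.31397686 0.09949742]
```

Candidates for the grip: the black bar at side (250,154) / top (190,186) on the steel bail beside the red tomatoes, and the black knobs of the cooker and oven at side (293,262). The green tomato-like object at side (268,207) is the decoy. I choose the bar on the bail. The crop confirms it: it sits level on the +y side, its middle at about (0.4855, 0.299, 0.099), with the basket x axis at about 22.6°.

>>> {"method": "jog_arm", "body": {"increments": [{"tx": -0.0277,"ty": -0.0155,"jaw": 0.045},{"tx": -0.0277,"ty": -0.0155},{"tx": -0.0277,"ty": -0.0155},{"tx": -0.0277,"ty": -0.0155},{"tx": -0.0277,"ty": -0.0155}], "squeeze": 30}}

```text
invalid input at $.increments[0]: expected keys tx, ty, tz, rx, ry, rz, jaw
```

>>> {"method": "jog_arm", "body": {"increments": [{"tx": -0.0277,"ty": -0.0155},{"tx": -0.0277,"ty": -0.0155},{"tx": -0.0277,"ty": -0.0155},{"tx": -0.0277,"ty": -0.0155},{"tx": -0.0277,"ty": -0.0155}]}}

```text
invalid input at $.increments[0]: expected keys tx, ty, tz, rx, ry, rz, jaw
```

>>> {"method": "jog_arm", "body": {"increments": [{"tx": -0.0277,"ty": -0.0155},{"tx": -0.0277,"ty": -0.0155},{"rz": -7},{"rz": -7},{"rz": -7}]}}

```text
invalid input at $.increments[0]: expected keys tx, ty, tz, rx, ry, rz, jaw
```

>>> {"method": "jog_arm", "body": {"increments": [{"rz": -7},{"rz": -7},{"rz": -7},{"rz": -3.3},{"tz": 0.0}]}}

```text
invalid input at $.increments[0]: expected keys tx, ty, tz, rx, ry, rz, jaw
```

```bash
python3 - <<'E'
from bench import monitor, vision
import cv2,numpy as np
o=monitor.get_obs();print(o['tcp_pos'],o['ee_rot'],o['joint_positions'],o['gripper_width'])
ims=[]
for n in("wrist",):
    f=vision.grab_frame(n);np.savez(f"pics/{n}1.npz",**f);cv2.imwrite("pics/w1.png",cv2.resize(f["color"][:,:,::-1],(800,600),interpolation=cv2.INTER_CUBIC))
E
```

```text
[0.25046782 0.59948235 0.40364414] [-1.79863833e+02  1.03564232e-03  1.57326670e+02] [-68.84155446  35.28392043  -0.72231549  81.63335317   0.46289979
  63.22174256  -2.31406687] 0.0853906233618151
```

View pics/w1.png

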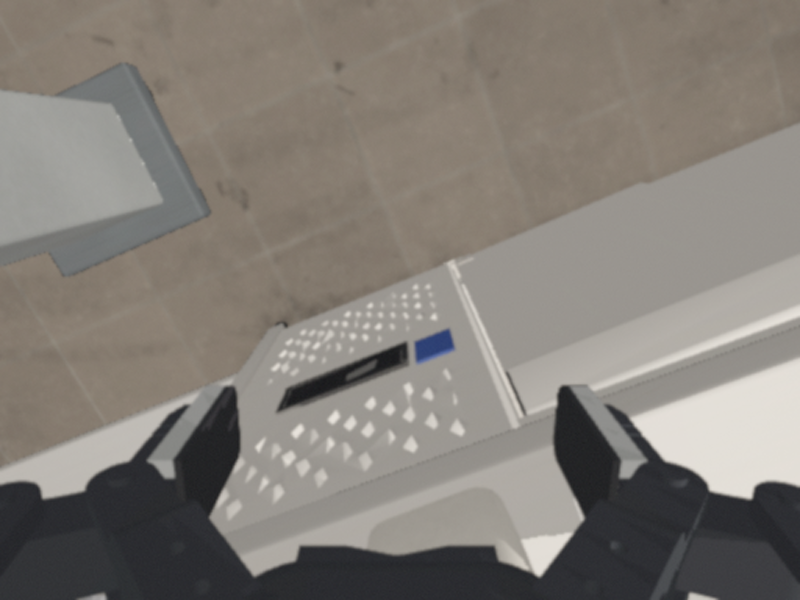

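The rows need every key, so nothing moved. The wrist picture shows only the cart and the dishwasher front. I'll resend with full rows.

>>> {"method": "jog_arm", "body": {"increments": [{"tx": -0.0277,"ty": -0.0155,"tz": 0,"rx": 0,"ry": 0,"rz": 0,"jaw": 0.045},{"tx": -0.0277,"ty": -0.0155,"tz": 0,"rx": 0,"ry": 0,"rz": 0,"jaw": 0.045},{"tx": -0.0277,"ty": -0.0155,"tz": 0,"rx": 0,"ry": 0,"rz": 0,"jaw": 0.045},{"tx": -0.0277,"ty": -0.0155,"tz": 0,"rx": 0,"ry": 0,"rz": 0,"jaw": 0.045},{"tx": -0.0277,"ty": -0.0155,"tz": 0,"rx": 0,"ry": 0,"rz": 0,"jaw": 0.045}], "squeeze": 30}}

```text
t: 0.57
tcp_pos: [0.3492, 0.4735, 0.4044]
ee_rot: [-180.0, -0.0, 157.3]
force: [0.6, -0.2, -0.3]
gripper_width: 0.0451
finger_force: 0.0
```

>>> {"method": "jog_arm", "body": {"increments": [{"tx": -0.0277,"ty": -0.0155,"tz": 0,"rx": 0,"ry": 0,"rz": 0,"jaw": 0.045},{"tx": -0.0277,"ty": -0.0155,"tz": 0,"rx": 0,"ry": 0,"rz": 0,"jaw": 0.045},{"tx": -0.0277,"ty": -0.0155,"tz": 0,"rx": 0,"ry": 0,"rz": 0,"jaw": 0.045},{"tx": -0.0277,"ty": -0.0155,"tz": 0,"rx": 0,"ry": 0,"rz": 0,"jaw": 0.045},{"tx": -0.0277,"ty": -0.0155,"tz": 0,"rx": 0,"ry": 0,"rz": 0,"jaw": 0.045}]}}

```text
t: 0.98
tcp_pos: [0.4471, 0.3485, 0.4045]
ee_rot: [-180.0, -0.0, 157.3]
force: [1.2, 0.1, 0.4]
gripper_width: 0.0452
finger_force: 0.0
```

>>> {"method": "jog_arm", "body": {"increments": [{"tx": -0.0277,"ty": -0.0155,"tz": 0,"rx": 0,"ry": 0,"rz": 0,"jaw": 0.045},{"tx": -0.0277,"ty": -0.0155,"tz": 0,"rx": 0,"ry": 0,"rz": 0,"jaw": 0.045},{"tx": 0,"ty": 0,"tz": 0,"rx": 0,"ry": 0,"rz": -7,"jaw": 0.045},{"tx": 0,"ty": 0,"tz": 0,"rx": 0,"ry": 0,"rz": -7,"jaw": 0.045},{"tx": 0,"ty": 0,"tz": 0,"rx": 0,"ry": 0,"rz": -7,"jaw": 0.045}]}}

```text
t: 1.4
tcp_pos: [0.486, 0.2991, 0.4043]
ee_rot: [-180.0, -0.0, 178.6]
force: [-0.6, 0.7, -0.0]
gripper_width: 0.0454
finger_force: 0.0
```

>>> {"method": "jog_arm", "body": {"increments": [{"tx": 0,"ty": 0,"tz": 0,"rx": 0,"ry": 0,"rz": -7,"jaw": 0.045},{"tx": 0,"ty": 0,"tz": 0,"rx": 0,"ry": 0,"rz": -7,"jaw": 0.045},{"tx": 0,"ty": 0,"tz": 0,"rx": 0,"ry": 0,"rz": -7,"jaw": 0.045},{"tx": 0,"ty": 0,"tz": 0,"rx": 0,"ry": 0,"rz": -3.3,"jaw": 0.045},{"tx": 0,"ty": 0,"tz": 0,"rx": 0,"ry": 0,"rz": 0,"jaw": 0.045}]}}

```text
t: 1.82
tcp_pos: [0.4856, 0.2997, 0.4043]
ee_rot: [180.0, -0.1, -157.3]
force: [-0.4, 0.4, -0.1]
gripper_width: 0.0452
finger_force: 0.0
```

```bash
python3 - <<'E'
from bench import monitor, vision
import cv2,numpy as np
o=monitor.get_obs();print(o['tcp_pos'],o['ee_rot'],o['joint_positions'],o['gripper_width'])
f=vision.grab_frame("wrist");np.savez("pics/wrist2.npz",**f);cv2.imwrite("pics/w2.png",cv2.resize(f["color"][:,:,::-1],(768,576),interpolation=cv2.INTER_CUBIC))
E
```

```text
[0.48561808 0.29965848 0.40432437] [ 1.79997430e+02 -5.65990019e-02 -1.57340502e+02] [-26.39360884  28.49605943 -11.53857833  94.91767448   6.49282211
  57.29642789  72.57019744] 0.04518756012963536
```

View pics/w2.png

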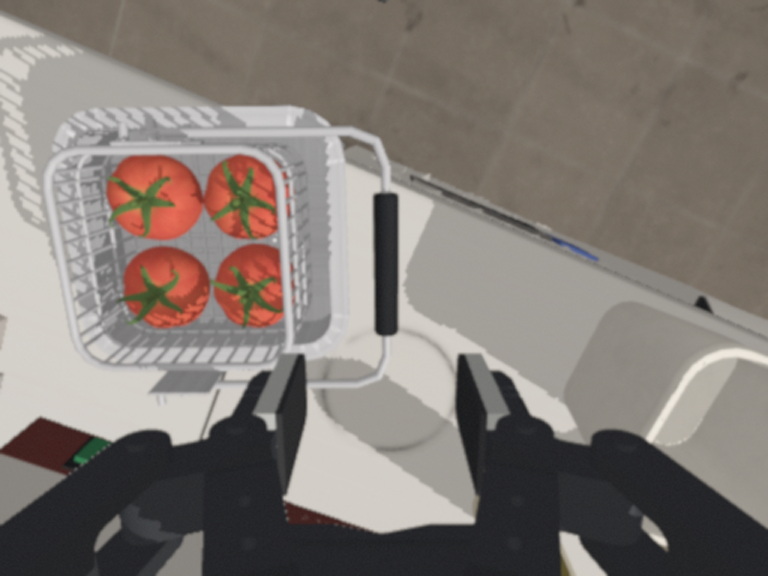

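The wrist view shows the four red tomatoes and the grip from (386,194) to (386,334), parallel to the pads. Refining its position from those pixels.

```bash
python3 - <<'E'
from h import *
W=dict(np.load("pics/wrist2.npz"))
a,b=[onz(W,386/1.5,v/1.5,.099) for v in(194,334)]
print(a,b,(a+b)/2,np.degrees(np.arctan2(*(a-b)[1::-1])),np.linalg.norm(a-b))
E
```

```text
[0.44556646 0.28511113 0.099     ] [0.51910875 0.31601012 0.099     ] [0.4823376  0.30056062 0.099     ] -157.21015349259693 0.0797697622102241
```

>>> {"method": "jog_arm", "body": {"increments": [{"tx": 0.002,"ty": 0.001,"tz": 0.03,"rx": 0,"ry": 0,"rz": 0,"jaw": 0.045},{"tx": 0,"ty": 0.001,"tz": 0.03,"rx": 0,"ry": 0,"rz": 0,"jaw": 0.045},{"tx": 0,"ty": 0,"tz": 0.03,"rx": 0,"ry": 0,"rz": 0,"jaw": 0.045},{"tx": 0,"ty": 0,"tz": 0.03,"rx": 0,"ry": 0,"rz": 0,"jaw": 0.045},{"tx": 0,"ty": 0,"tz": 0.03,"rx": 0,"ry": 0,"rz": 0,"jaw": 0.045}]}}

```text
t: 2.28
tcp_pos: [0.4829, 0.301, 0.2535]
ee_rot: [-180.0, 0.0, -157.5]
force: [1.5, 0.7, 0.7]
gripper_width: 0.045
finger_force: 0.0
```

>>> {"method": "jog_arm", "body": {"increments": [{"tx": 0,"ty": 0,"tz": 0,"rx": 0,"ry": 0,"rz": 0,"jaw": 0.03},{"tx": 0,"ty": 0,"tz": 0,"rx": 0,"ry": 0,"rz": 0,"jaw": 0.02},{"tx": 0,"ty": 0,"tz": 0,"rx": 0,"ry": 0,"rz": 0,"jaw": 0.01},{"tx": 0,"ty": 0,"tz": 0,"rx": 0,"ry": 0,"rz": 0,"jaw": 0.005},{"tx": 0,"ty": 0,"tz": 0,"rx": 0,"ry": 0,"rz": 0,"jaw": 0.005}], "squeeze": 25}}

```text
t: 2.7
tcp_pos: [0.4833, 0.3015, 0.2565]
ee_rot: [180.0, 0.2, -157.4]
force: [-0.2, 0.3, -0.7]
gripper_width: 0.0128
finger_force: 24.4
```

Gripped (12.8 mm, 24 N). Swinging the handle up along its 120 mm arc, with the tool kept vertical so the sleeve turns in the pads.

>>> {"method": "jog_arm", "body": {"increments": [{"tx": 0,"ty": -0.0004,"tz": -0.0103,"rx": 0,"ry": 0,"rz": 0,"jaw": 0.005},{"tx": 0,"ty": -0.0013,"tz": -0.0102,"rx": 0,"ry": 0,"rz": 0,"jaw": 0.005},{"tx": 0,"ty": -0.0022,"tz": -0.0101,"rx": 0,"ry": 0,"rz": 0,"jaw": 0.005},{"tx": 0,"ty": -0.0031,"tz": -0.0099,"rx": 0,"ry": 0,"rz": 0,"jaw": 0.005},{"tx": 0,"ty": -0.0039,"tz": -0.0096,"rx": 0,"ry": 0,"rz": 0,"jaw": 0.005}]}}

```text
t: 3.12
tcp_pos: [0.487, 0.2915, 0.3066]
ee_rot: [179.9, 0.1, -157.3]
force: [-1.1, 2.9, -1.5]
gripper_width: 0.0129
finger_force: 24.4
```

>>> {"method": "jog_arm", "body": {"increments": [{"tx": 0,"ty": -0.0047,"tz": -0.0092,"rx": 0,"ry": 0,"rz": 0,"jaw": 0.005},{"tx": 0,"ty": -0.0055,"tz": -0.0088,"rx": 0,"ry": 0,"rz": 0,"jaw": 0.005},{"tx": 0,"ty": -0.0062,"tz": -0.0082,"rx": 0,"ry": 0,"rz": 0,"jaw": 0.005},{"tx": 0,"ty": -0.0069,"tz": -0.0077,"rx": 0,"ry": 0,"rz": 0,"jaw": 0.005},{"tx": 0,"ty": -0.0075,"tz": -0.0071,"rx": 0,"ry": 0,"rz": 0,"jaw": 0.005}]}}

```text
t: 3.53
tcp_pos: [0.499, 0.2634, 0.3476]
ee_rot: [179.8, 0.2, -157.3]
force: [-1.3, 4.4, 1.5]
gripper_width: 0.0125
finger_force: 24.3
```

```bash
python3 - <<'E'
from bench import monitor, vision
import cv2,numpy as np
o=monitor.get_obs();print(o['tcp_pos'],o['ee_rot'],o['force'],o['ft_torque'],o['gripper_width'])
f=vision.grab_frame("wrist");g=vision.grab_frame("side")
c=np.zeros((480,790,3),np.uint8);c[:300,:400]=cv2.resize(f["color"],(400,300));c[:480,400:790]=cv2.resize(g["color"][115:211,220:298],(390,480),interpolation=cv2.INTER_CUBIC)
cv2.imwrite("pics/m3.png",c[:,:,::-1])
E
```

```text
[0.4990298  0.26344735 0.34756881] [ 1.79835055e+02  1.50854186e-01 -1.57321075e+02] [-1.27430424  4.42358088  1.50152136] [1.30276256 0.3994749  0.07340083] 0.012536824455388318
```

View pics/m3.png

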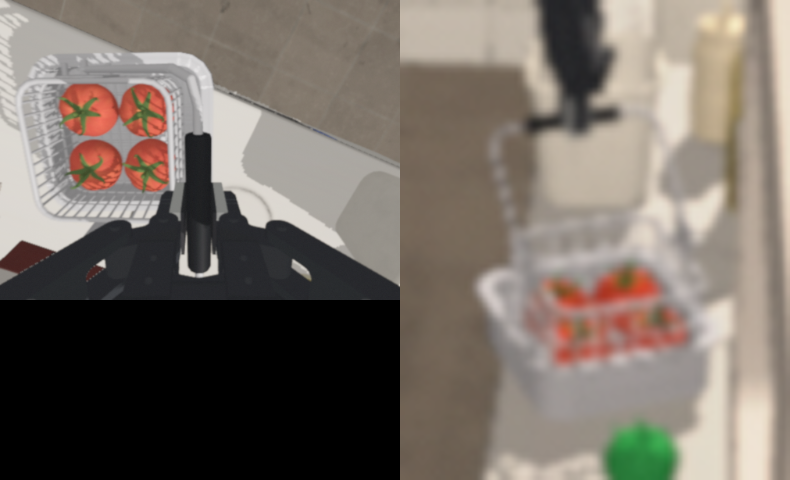

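The wrist and side views show the grip centred in the pads at side (575,120), the handle about half raised, and the basket level in the pan. Continuing.

>>> {"method": "jog_arm", "body": {"increments": [{"tx": 0,"ty": -0.0081,"tz": -0.0064,"rx": 0,"ry": 0,"rz": 0,"jaw": 0.005},{"tx": 0,"ty": -0.0086,"tz": -0.0057,"rx": 0,"ry": 0,"rz": 0,"jaw": 0.005},{"tx": 0,"ty": -0.0091,"tz": -0.0049,"rx": 0,"ry": 0,"rz": 0,"jaw": 0.005},{"tx": 0,"ty": -0.0095,"tz": -0.0041,"rx": 0,"ry": 0,"rz": 0,"jaw": 0.005},{"tx": 0,"ty": -0.0098,"tz": -0.0033,"rx": 0,"ry": 0,"rz": 0,"jaw": 0.005}]}}

```text
t: 4.05
tcp_pos: [0.515, 0.226, 0.3742]
ee_rot: [179.5, 0.3, -157.1]
force: [-5.0, 7.0, 10.3]
gripper_width: 0.0131
finger_force: 25.3
```

>>> {"method": "jog_arm", "body": {"increments": [{"tx": 0,"ty": -0.01,"tz": -0.0024,"rx": 0,"ry": 0,"rz": 0,"jaw": 0.005},{"tx": 0,"ty": -0.0102,"tz": -0.0016,"rx": 0,"ry": 0,"rz": 0,"jaw": 0.005},{"tx": 0,"ty": -0.0103,"tz": -0.0007,"rx": 0,"ry": 0,"rz": 0,"jaw": 0.005},{"tx": 0,"ty": -0.0103,"tz": 0.0002,"rx": 0,"ry": 0,"rz": 0,"jaw": 0.005},{"tx": 0,"ty": -0.0103,"tz": 0.0011,"rx": 0,"ry": 0,"rz": 0,"jaw": 0.005}]}}

```text
t: 4.47
tcp_pos: [0.5373, 0.1727, 0.3761]
ee_rot: [-179.9, 0.3, -157.4]
force: [1.1, 2.3, 6.4]
gripper_width: 0.0127
finger_force: 27.0
```

>>> {"method": "jog_arm", "body": {"increments": [{"tx": 0,"ty": 0,"tz": 0,"rx": 0,"ry": 0,"rz": 0,"jaw": 0.005},{"tx": 0,"ty": 0,"tz": 0,"rx": 0,"ry": 0,"rz": 0,"jaw": 0.005}]}}

```text
t: 4.63
tcp_pos: [0.5378, 0.1716, 0.3757]
ee_rot: [-179.8, 0.3, -157.5]
force: [1.9, 0.7, 8.8]
gripper_width: 0.0126
finger_force: 27.2
```

```bash
python3 - <<'E'
from bench import monitor, vision
import cv2,numpy as np
o=monitor.get_obs();print(o['tcp_pos'],o['ee_rot'],o['force'],o['ft_torque'],o['gripper_width'])
f=vision.grab_frame("wrist");g=vision.grab_frame("side")
np.savez("pics/wrist4.npz",**f)
c=np.zeros((480,790,3),np.uint8);c[:300,:400]=cv2.resize(f["color"],(400,300));c[:480,400:790]=cv2.resize(g["color"][115:211,220:298],(390,480),interpolation=cv2.INTER_CUBIC)
cv2.imwrite("pics/m4.png",c[:,:,::-1])
E
```

```text
[0.53779261 0.17162622 0.3757003 ] [-179.78201585    0.26640209 -157.54349486] [1.86673796 0.66056848 8.84313158] [ 0.11126132 -0.13496022  0.10953737] 0.01260258079493508
```

View pics/m4.png

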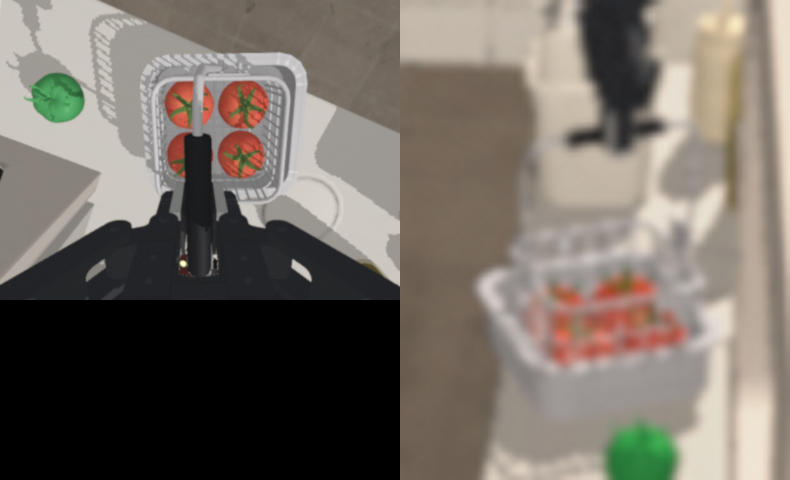

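The handle is just past upright at side (615,130), and the basket has slid toward −y within its play. I'll push on a little, then open the fingers slightly so the handle drops onto its stops by its own weight.

>>> {"method": "jog_arm", "body": {"increments": [{"tx": 0,"ty": -0.003,"tz": 0.0008,"rx": 0,"ry": 0,"rz": 0,"jaw": 0.005},{"tx": 0,"ty": -0.003,"tz": 0.0008,"rx": 0,"ry": 0,"rz": 0,"jaw": 0.005},{"tx": 0,"ty": 0,"tz": 0,"rx": 0,"ry": 0,"rz": 0,"jaw": 0.005}]}}

```text
t: 4.98
tcp_pos: [0.539, 0.1687, 0.3754]
ee_rot: [180.0, 0.3, -157.4]
force: [-3.1, 3.8, 14.1]
gripper_width: 0.013
finger_force: 27.7
```

>>> {"method": "jog_arm", "body": {"increments": [{"tx": 0,"ty": 0,"tz": 0,"rx": 0,"ry": 0,"rz": 0,"jaw": 0.03},{"tx": 0,"ty": 0,"tz": 0,"rx": 0,"ry": 0,"rz": 0,"jaw": 0.03},{"tx": 0,"ty": 0,"tz": 0,"rx": 0,"ry": 0,"rz": 0,"jaw": 0.03},{"tx": 0,"ty": 0,"tz": 0,"rx": 0,"ry": 0,"rz": 0,"jaw": 0.03},{"tx": 0,"ty": 0,"tz": 0,"rx": 0,"ry": 0,"rz": 0,"jaw": 0.03}]}}

```text
t: 5.4
tcp_pos: [0.5383, 0.1674, 0.3713]
ee_rot: [-179.9, -0.1, -157.4]
force: [-0.8, 0.2, -0.2]
gripper_width: 0.0303
finger_force: 0.0
```

```bash
python3 - <<'E'
from bench import monitor, vision
import cv2,numpy as np
o=monitor.get_obs();print(o['tcp_pos'],o['ee_rot'],o['force'],o['ft_torque'],o['gripper_width'])
f=vision.grab_frame("wrist");
np.savez("pics/wrist5.npz",**f)
cv2.imwrite("pics/w5.png",cv2.resize(f["color"][:,:,::-1],(768,576),interpolation=cv2.INTER_CUBIC))
E
```

```text
[0.53833776 0.16741331 0.37127292] [-1.79946514e+02 -1.16114551e-01 -1.57428074e+02] [-0.7566161   0.21931992 -0.21149632] [0.01656156 0.06064246 0.03405779] 0.03033560545039328
```

View pics/w5.png

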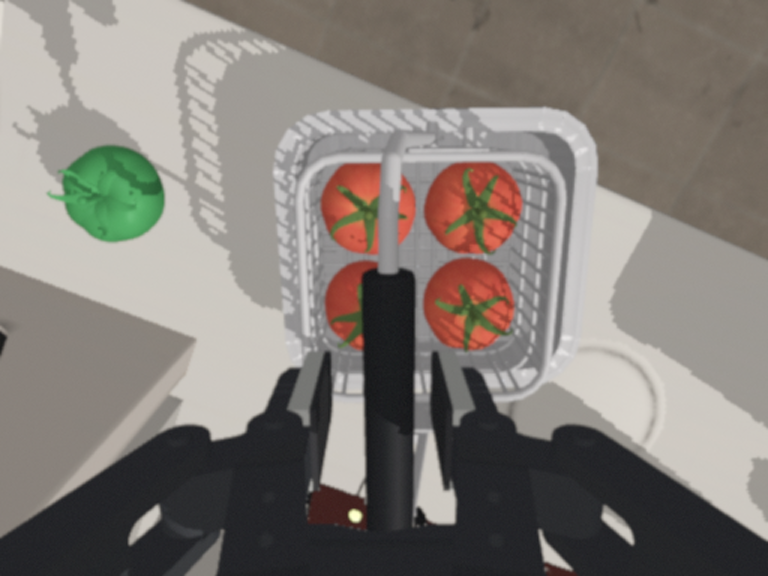

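The handle stands by itself between the open pads at (388,380), touching neither, so it rests on its stops. The basket rim spans x = 300 to 565. Now measuring how far the grip is offset from the hinge.

```bash
python3 - <<'E'
from h import *
W=dict(np.load("pics/wrist5.npz"));P=np.array([0.53834,0.16741,0]);a=np.radians(-157.43)
X=np.array([np.cos(a),np.sin(a),0]);Y=np.array([np.sin(a),-np.cos(a),0])
for n,u,v,z in(("rimL",300,270,.095),("rimR",565,270,.095),("rimFar",432,153,.095),("rimNear",432,398,.095),("pivot",437,138,.099),("grip",388,276,.217),("gripL",363,276,.217),("panL",278,300,.05),("panR",590,300,.05),("panFar",430,112,.05)):
    p=onz(W,u/1.5,v/1.5,z)-P;print(n,np.round([p@X,p@Y],4))
E
```

```text
rimL [ 0.0088 -0.0411]
rimR [0.0087 0.0902]
rimFar [0.0649 0.0228]
rimNear [-0.0619  0.0262]
pivot [0.0717 0.0245]
grip [0.0391 0.0008]
gripL [ 0.0391 -0.0055]
panL [-0.0215 -0.0624]
panR [-0.0215  0.1237]
panFar [0.0849 0.0254]
```

Bail angle comes out at about 1.77, so it is on its stops. The hinge is 24 mm to the +y side of the grip. I'll regrip lightly, swing back to upright over the hinge, then firm up and lift.

>>> {"method": "jog_arm", "body": {"increments": [{"tx": 0.001,"ty": 0,"tz": 0,"rx": 0,"ry": 0,"rz": 0,"jaw": 0.02},{"tx": 0,"ty": 0,"tz": 0,"rx": 0,"ry": 0,"rz": 0,"jaw": 0.01},{"tx": 0,"ty": 0,"tz": 0,"rx": 0,"ry": 0,"rz": 0,"jaw": 0.005},{"tx": 0,"ty": 0,"tz": 0,"rx": 0,"ry": 0,"rz": 0,"jaw": 0.005}], "squeeze": 20}}

```text
t: 5.78
tcp_pos: [0.5369, 0.1684, 0.3717]
ee_rot: [179.9, -0.1, -157.3]
force: [-0.8, 2.2, -1.8]
gripper_width: 0.0133
finger_force: 19.8
```

>>> {"method": "jog_arm", "body": {"increments": [{"tx": 0,"ty": 0.006,"tz": -0.001,"rx": 0,"ry": 0,"rz": 0,"jaw": 0.005},{"tx": 0,"ty": 0.006,"tz": -0.0008,"rx": 0,"ry": 0,"rz": 0,"jaw": 0.005},{"tx": 0,"ty": 0.006,"tz": -0.0005,"rx": 0,"ry": 0,"rz": 0,"jaw": 0.005},{"tx": 0,"ty": 0.006,"tz": -0.0001,"rx": 0,"ry": 0,"rz": 0,"jaw": 0.005},{"tx": 0,"ty": 0,"tz": 0,"rx": 0,"ry": 0,"rz": 0,"jaw": 0.005}]}}

```text
t: 6.2
tcp_pos: [0.5273, 0.1914, 0.3747]
ee_rot: [180.0, -0.0, -157.2]
force: [-1.9, -2.9, 1.2]
gripper_width: 0.0133
finger_force: 19.7
```

>>> {"method": "jog_arm", "body": {"increments": [{"tx": 0,"ty": 0,"tz": 0,"rx": 0,"ry": 0,"rz": 0,"jaw": 0.005},{"tx": 0,"ty": 0,"tz": 0,"rx": 0,"ry": 0,"rz": 0,"jaw": 0.005},{"tx": 0,"ty": 0,"tz": 0,"rx": 0,"ry": 0,"rz": 0,"jaw": 0.005}], "squeeze": 60}}

```text
t: 6.45
tcp_pos: [0.528, 0.1899, 0.3749]
ee_rot: [180.0, -0.0, -157.4]
force: [-2.4, -2.4, 4.4]
gripper_width: 0.0119
finger_force: 58.5
```

>>> {"method": "jog_arm", "body": {"increments": [{"tx": 0,"ty": 0,"tz": -0.003,"rx": 0,"ry": 0,"rz": 0,"jaw": 0.005},{"tx": 0,"ty": 0,"tz": -0.003,"rx": 0,"ry": 0,"rz": 0,"jaw": 0.005},{"tx": 0,"ty": 0,"tz": -0.003,"rx": 0,"ry": 0,"rz": 0,"jaw": 0.005},{"tx": 0,"ty": 0,"tz": -0.003,"rx": 0,"ry": 0,"rz": 0,"jaw": 0.005},{"tx": 0,"ty": 0,"tz": -0.003,"rx": 0,"ry": 0,"rz": 0,"jaw": 0.005}]}}

```text
t: 6.87
tcp_pos: [0.5281, 0.1901, 0.389]
ee_rot: [180.0, -0.1, -157.4]
force: [0.5, 0.3, -7.0]
gripper_width: 0.0121
finger_force: 58.5
```

```bash
python3 - <<'E'
from bench import monitor, vision
import cv2,numpy as np
o=monitor.get_obs();print(o['tcp_pos'],o['ee_rot'],o['force'],o['ft_torque'],o['gripper_width'])
f=vision.grab_frame("wrist");g=vision.grab_frame("side")
np.savez("pics/wrist6.npz",**f)
c=np.zeros((480,790,3),np.uint8);c[:300,:400]=cv2.resize(f["color"],(400,300));c[:480,400:790]=cv2.resize(g["color"][115:211,220:298],(390,480),interpolation=cv2.INTER_CUBIC)
cv2.imwrite("pics/m6.png",c[:,:,::-1])
E
```

```text
[0.52814259 0.19008089 0.38903579] [ 1.79979602e+02 -5.05109502e-02 -1.57367663e+02] [ 0.52799328  0.31081801 -7.04404231] [ 0.03279207  0.04752067 -0.01366671] 0.012104981495658957
```

View pics/m6.png

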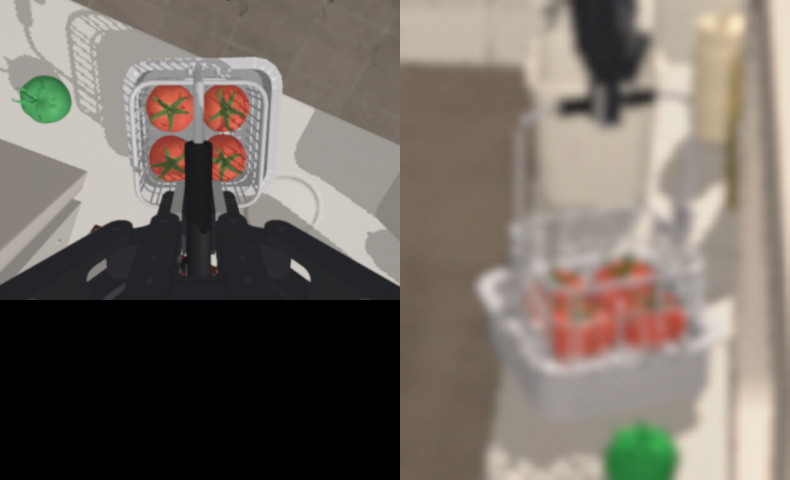

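The grip force is 7 N with no sideways load, the basket hangs level and free, and the pan stays in place. Lifting on.

>>> {"method": "jog_arm", "body": {"increments": [{"tx": 0,"ty": 0,"tz": -0.006,"rx": 0,"ry": 0,"rz": 0,"jaw": 0.005},{"tx": 0,"ty": 0,"tz": -0.007,"rx": 0,"ry": 0,"rz": 0,"jaw": 0.005},{"tx": 0,"ty": 0,"tz": -0.007,"rx": 0,"ry": 0,"rz": 0,"jaw": 0.005},{"tx": 0,"ty": 0,"tz": -0.007,"rx": 0,"ry": 0,"rz": 0,"jaw": 0.005},{"tx": 0,"ty": 0,"tz": -0.007,"rx": 0,"ry": 0,"rz": 0,"jaw": 0.005}]}}

```text
t: 7.38
tcp_pos: [0.5283, 0.1901, 0.4245]
ee_rot: [180.0, 0.1, -157.4]
force: [0.4, 0.6, -6.6]
gripper_width: 0.0116
finger_force: 58.5
```

>>> {"method": "jog_arm", "body": {"increments": [{"tx": 0,"ty": 0,"tz": -0.007,"rx": 0,"ry": 0,"rz": 0,"jaw": 0.005},{"tx": 0,"ty": 0,"tz": -0.007,"rx": 0,"ry": 0,"rz": 0,"jaw": 0.005},{"tx": 0,"ty": 0,"tz": -0.007,"rx": 0,"ry": 0,"rz": 0,"jaw": 0.005},{"tx": 0,"ty": 0,"tz": -0.007,"rx": 0,"ry": 0,"rz": 0,"jaw": 0.005},{"tx": 0,"ty": 0,"tz": -0.007,"rx": 0,"ry": 0,"rz": 0,"jaw": 0.005}]}}

```text
t: 7.8
tcp_pos: [0.5281, 0.19, 0.4591]
ee_rot: [-180.0, -0.0, -157.4]
force: [0.5, -0.0, -7.1]
gripper_width: 0.0123
finger_force: 58.5
```

>>> {"method": "jog_arm", "body": {"increments": [{"tx": 0,"ty": 0,"tz": -0.007,"rx": 0,"ry": 0,"rz": 0,"jaw": 0.005},{"tx": 0,"ty": 0,"tz": -0.007,"rx": 0,"ry": 0,"rz": 0,"jaw": 0.005},{"tx": 0,"ty": 0,"tz": -0.007,"rx": 0,"ry": 0,"rz": 0,"jaw": 0.005},{"tx": 0,"ty": 0,"tz": -0.006,"rx": 0,"ry": 0,"rz": 0,"jaw": 0.005},{"tx": 0,"ty": 0,"tz": -0.004,"rx": 0,"ry": 0,"rz": 0,"jaw": 0.005}]}}

```text
t: 8.22
tcp_pos: [0.5282, 0.1901, 0.4904]
ee_rot: [-180.0, 0.1, -157.4]
force: [0.0, 0.4, -6.1]
gripper_width: 0.0119
finger_force: 58.5
```

>>> {"method": "jog_arm", "body": {"increments": [{"tx": 0,"ty": 0,"tz": 0,"rx": 0,"ry": 0,"rz": 0,"jaw": 0.005},{"tx": 0,"ty": 0,"tz": 0,"rx": 0,"ry": 0,"rz": 0,"jaw": 0.005},{"tx": 0,"ty": 0,"tz": 0,"rx": 0,"ry": 0,"rz": 0,"jaw": 0.005},{"tx": 0,"ty": 0,"tz": 0,"rx": 0,"ry": 0,"rz": 0,"jaw": 0.005},{"tx": 0,"ty": 0,"tz": 0,"rx": 0,"ry": 0,"rz": 0,"jaw": 0.005}]}}

```text
t: 8.63
tcp_pos: [0.5281, 0.1899, 0.4889]
ee_rot: [-180.0, -0.1, -157.4]
force: [-0.7, 0.1, -7.7]
gripper_width: 0.0118
finger_force: 58.6
```

>>> {"method": "jog_arm", "body": {"increments": [{"tx": 0,"ty": 0,"tz": 0,"rx": 0,"ry": 0,"rz": 0,"jaw": 0.005},{"tx": 0,"ty": 0,"tz": 0,"rx": 0,"ry": 0,"rz": 0,"jaw": 0.005},{"tx": 0,"ty": 0,"tz": 0,"rx": 0,"ry": 0,"rz": 0,"jaw": 0.005},{"tx": 0,"ty": 0,"tz": 0,"rx": 0,"ry": 0,"rz": 0,"jaw": 0.005},{"tx": 0,"ty": 0,"tz": 0,"rx": 0,"ry": 0,"rz": 0,"jaw": 0.005}]}}

```text
t: 9.05
tcp_pos: [0.5282, 0.19, 0.4894]
ee_rot: [-180.0, -0.0, -157.4]
force: [0.3, 0.1, -6.6]
gripper_width: 0.0122
finger_force: 58.6
```

```bash
python3 - <<'E'
from bench import monitor, vision
import cv2,numpy as np
o=monitor.get_obs();print(o['tcp_pos'],o['ee_rot'],o['force'],o['ft_torque'],o['qvel'])
f=vision.grab_frame("wrist");g=vision.grab_frame("side")
c=np.zeros((480,790,3),np.uint8);c[:300,:400]=cv2.resize(f["color"],(400,300));c[:480,400:790]=cv2.resize(g["color"][115:211,220:298],(390,480),interpolation=cv2.INTER_CUBIC)
cv2.imwrite("pics/m7.png",c[:,:,::-1])
E
```

```text
[0.52817581 0.1899965  0.48936733] [-1.79999236e+02 -6.63242230e-03 -1.57374462e+02] [ 0.27790284  0.05622369 -6.63097408] [-0.01001366 -0.04455315  0.04730716] [-0.02856902 -0.11843828 -0.0298288  -0.09415644 -0.01106659  0.06500817
 -0.03151771]
```

View pics/m7.png

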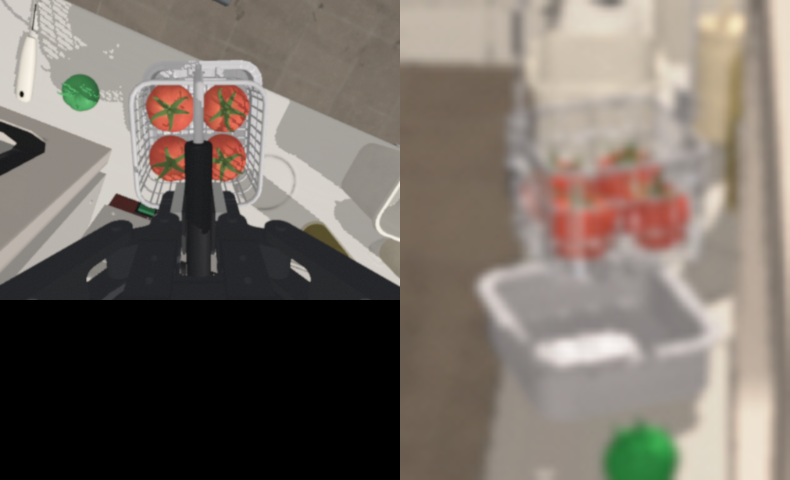

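The basket hangs level with all four tomatoes about 6 cm above the rim at side (610,180), and the empty pan is undisturbed below. Handing in.

```bash
python3 -c "
from bench import finish_job
print(finish_job())"
```

```text
the job is handed in; nothing more can be done
None
```

I handed the job in with the basket held still and level by its grip, about 6 cm above the pan's rim, with all four tomatoes in it. `finish_job` returned no verdict.

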